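# Hold the spring-closed gate valve open at the mark

### The arm

A 6-joint arm with a two-finger parallel gripper is mounted at the origin on the work surface. World frame = base frame: x ahead of the robot, y to its left, z up, the work surface at z = 0. Lengths are in m, angles in rad, forces in N, time in s.
With the tool pointing down it reaches from about 0.25 to 0.725 m from the base axis. Payload 4 kg.
Tool frame: the origin (TCP) lies at the very end of the fingers, on their centre line; the grasp point (between the pads) lies 19 mm behind it; z points along the fingers, y is the line along which they close (so a half turn about z gives the same grasp; the last joint's range is limited). The gripper opens to 85 mm and grips with 20 to 120 N. Pads are 22 mm wide; open, the fingers measure 114 mm over their backs; the gripper's body (76 mm by 85 mm) begins 54 mm behind the grasp point. The pads swing forward as they close: fully open they stand 13 mm farther back than shut.
Start: joints at [1.333, 0.241, 0.005, 1.335, 0, 1.571], TCP at [0.118, 0.486, 0.231] pointing down, gripper open.
Joint ranges: [-2.72, 2.72], [-1.05, 1.87], [-1.09, 1.28], [-1.99, 2.15], [-1.42, 1.44], [-3.14, 3.14]. Speed limits (rad/s): [2.79, 2.79, 3.14, 3.14, 3.14, 3.14].

### API

Orientations are given as a unit quaternion [x, y, z, w].
In Python, from workcell import monitor, viewer, job gives the robot as it stands.
- The arm moves only by the tool arm_command, never from a script. Its argument "increments" is a list of rows, each an object of numbers: "dx", "dy", "dz": the shift along the tool's x, y, z in cm; "wx", "wy", "wz": the turn, a rotation vector about the tool's x, y, z in rad; "grip": the finger opening in cm, from 0 to 8.54. In form: [{"dx": .., "dy": .., "dz": .., "wx": .., "wy": .., "wz": .., "grip": ..}, ...]. A call has 1 to 10 rows; each row is the pose to reach, as a shift and turn from the pose commanded when the call began, along the tool's axes at that moment; what a row does not reach only later rows make up. A row lasts 1/10 s, in which the tool goes at most 50 mm and 8.59 degrees, less where a joint would pass 70% of its speed; a pose out of reach is approached as far as the arm can. A call with a gripper value outside its range is refused whole. The fingers move at their own pace and stop on an object; the grip force is fixed at half the most. Time passes only in rows, so rows that repeat a pose let the fingers close. It gives the time, the measured TCP pose, the force, the opening and the grip force at its end, in the units of the state.
- monitor.get_obs(): the state, without advancing time (a new reading comes with each control period).
- viewer.camera(name): name is "scene" or "top" or "wrist"; returns (picture, depth): 420x560x3 uint8, red, green, blue; 420x560 float32, m along the optical axis (not along the pixel's ray), 0 where there is no reading.
- viewer.get_calibration(name): a dict with "fovy" (degrees; the focal length in pixels is half the picture's height over the tangent of half this angle, whatever the lens; pixels are square), "cx", "cy" (the principal point, pixels), "view" (4x4, takes a point from world to camera coordinates). Camera axes: x right, y up, looking along -z (the intrinsics and any distortion apply to the point x, -y, -z); pixel columns grow to the right and rows downward; lengths in m; the calibration is good to about 2 mm. The wrist camera is an equidistant fisheye: a pixel r from the principal point sees the ray r / f radians off the axis. A picture is of the moment at which its call begins: read the wrist's pose just before it. get_calibration takes no time and is no camera call; for the wrist camera it gives the pose at the moment of the call.
- job.job_done(): hands the job in; it is judged then, once.
The state is a dict: "clock": time; "joint_pos": joint angles; "joint_vel": joint speeds; "tau": joint torques, N m; "eef_pos": TCP position; "tool_rot": TCP orientation; "ft_force": force on the tool from outside, world axes, zero at the start; "ft_torque": the same for the moment, N m; "grip_width": finger opening in m; "grasp_force": force on a finger pad.
Only numpy, scipy, OpenCV 4.12 (cv2) and the standard library are available. Lean on these libraries where they do the work, as an engineer would, in place of code of your own. Each camera call takes 0.05 s, during which the arm holds its last target. There are 200 camera calls.

### The job

Someone left a white pipe elbow on the bed of the gate valve, in the way of its handle: first put the elbow into the wooden crate and let go of it there. Then pull the valve's spring-return handle out, towards the robot, until the red pointer stands level with the yellow clip, and finish while still holding the handle there with the gripper, since it springs shut if released. Leave everything else on the bench where it is.

Things in the scene. Friction and masses are not known exactly. Their poses are not given: they have to be found in the camera images.
- valve: fixed gate valve on a grey bed plate, top 12 mm above the table, x -175 to +185, y +-100 mm. Origin: on the table straight under the shut handle. x axis points from the handle to the blue housing (x 85 to 145, y +-60, top 107 mm up; pipe stubs out to y +-162); the handle pulls out along -x, z is up. Blade guides at y +-34, x -10 to 90, are 20 mm high.
- gate: sliding part of the valve: steel blade, upright 16 mm rod with black crossbar, red pointer. Same origin and axes as the valve when shut; slides 0 to 125 mm along the valve's -x. A spring pulls it shut: 4 N when shut, plus 1 N for each 10 mm pulled (10 to 14 N at the clip); little friction, no latch.
- handle (a point): middle of the black crossbar handle: round bar of 16 mm diameter, 84 mm long along the valve's y, its axis 75 mm above the table, carried by one rod under its middle. Best taken from above, fingers closing along the valve's x. Blade and pointer below it are lower than 25 mm above the table.
- pointer (a point): tip of the red pointer, a flat red finger 6 mm wide (in x) that sticks out to the valve's +y side from the gate, 22 mm above the table. Fixed to the gate: always in line with the handle (same x in the valve's frame, 78 mm beside it in y).
- clip: the yellow mark: fixed block 12 (x) x 18 (y) x 22 mm high on the bed's scale strip, at the valve's y = +89 mm, 60 to 95 mm out along the valve's -x from the shut pointer. Origin: centre of its underside; axes as the valve's. The pointer passes just beside it and is level with it when both have the same x in the valve's frame.
- elbow: loose white plastic 90-degree pipe elbow, about 100 g, flat on the bed before the handle. Origin: underside, below the corner. Its two legs, axes 21 mm above that, reach 56 mm from the corner: one along its own -x (roughly to the robot), one along its own +y. The last 28 mm of each leg is a collar of 42 mm diameter; the rest is 34 mm, the corner a 42 mm ball.
- elbow_grip (a point): middle of the collar (42 mm diameter) of the elbow's leg along its own -x: 42 mm from the corner, on the leg's axis. Good to grip here from above across the leg, fingers closing along the elbow's y.
- crate: fixed open wooden crate, outside 200 (x) x 240 (y) x 55 mm high, walls and floor 7 mm thick, on the left or the right of the valve. Origin: centre of its underside on the table. The grey coupling stands in its corner at about x = +65, y = +70 mm; the rest is empty.
- toolbox: fixed closed red steel toolbox 156 x 226 mm, 117 mm high to the top of its handle, on the side where the crate is not. Origin: centre of its underside.
- coupling: loose grey pipe coupling, 48 mm outside diameter, 34 mm high, standing in the crate. It may be nudged there but stays in the crate. Origin: centre of its underside.
- can: loose blue-labelled can, 72 mm diameter, 100 mm high, bystander. Origin: underside.
- bottle: loose white bottle with red cap, 60 mm diameter, 150 mm high, bystander. Origin: underside.
- tape: loose green tape roll, 110 mm diameter, 25 mm high, lying flat, bystander. Origin: underside.
- wrench: loose steel wrench lying on the table, bystander.
- screwdriver: loose screwdriver lying on the table, bystander.
- tee: loose white pipe tee, 50 mm diameter, 100 mm long, lying on the table, bystander.
Mind the look-alikes: they are no part of the job. Leave any green or pink look-alike of the elbow alone.

How it is judged:
On the way:
1. the elbow lies in the crate, released (x of elbow in the frame of crate between -0.092 and 0.092 m and y of elbow in the frame of crate between -0.112 and 0.112 m and z of elbow in the frame of crate below 0.048 m and contact force between the fingers and elbow below 0.2 N and linear speed of elbow below 0.05 m/s), for 0.3 s.
At the end, for the whole second after the job is handed in: The elbow lies released and at rest inside the crate; the gate is held by the fingers (contact over 3 N) and still, with the middle of its pointer within 7 mm of the middle of the yellow clip along the slide (all of step 1 and x of pointer in the frame of clip between -0.007 and 0.007 m and contact force between the fingers and gate above 3 N and linear speed of gate below 0.01 m/s); the arm keeps its last pose, push and grip.
It fails at once if a bystander is disturbed: the can, the white bottle, the tape roll, the wrench, the screwdriver, the pipe tee moved more than 40 mm (distance of any of can, bottle, tape, wrench, screwdriver, tee from where it was at the start of the episode above 0.04 m).
It fails at once if the coupling leaves the crate (horizontal distance between coupling and crate above 0.17 m).
It also fails if it takes over 51 s, if anything falls off the work surface, if the arm or the gripper's body presses on something with over 40 N, if the wrist force passes 120 N, or if a joint passes its speed limit or range.

## Working session

There is one attempt and no reset: what is moved stays moved. The work goes in short steps, Python scripts to look and compute and a tool call to move; the robot and the scene stay as the last step left them, time stands still between calls to the robot, and variables do not carry over. Pictures are saved under pics/ and viewed, at most 10 in all, crops included, and the job is handed in when it is done.

Besides the shell and the picture viewer there is one more tool, called as name(argument=value, ...) on one line, values as JSON. arm_command: Moves the arm, as the interface text tells. Its arguments: {"type":"object","properties":{"increments":{"type":"array","items":{"type":"object","properties":{"dx":{"type":"number"},"dy":{"type":"number"},"dz":{"type":"number"},"wx":{"type":"number"},"wy":{"type":"number"},"wz":{"type":"number"},"grip":{"type":"number"}}}}},"required":["increments"]}

```bash
mkdir -p pics; cat > h.py <<'E'
import numpy as np, cv2
from workcell import monitor, viewer, job
def snap(n,f):
    c=viewer.get_calibration(n); p,d=viewer.camera(n)
    cv2.imwrite(f'pics/{f}.png',p[:,:,::-1]); np.savez(f'pics/{f}.npz',p=p,d=d,view=c['view'],fovy=c['fovy'],cx=c['cx'],cy=c['cy'],name=n,**{k:v for k,v in c.items() if k not in('view','fovy','cx','cy')})
    return c
def world(f):
    z=np.load(f'pics/{f}.npz'); d=z['d']; H,W=d.shape; fl=H/2/np.tan(np.radians(z['fovy']/2))
    u,v=np.meshgrid(np.arange(W)+.0,np.arange(H)+.0)
    x=(u-z['cx'])/fl; y=(v-z['cy'])/fl
    if str(z['name'])=='wrist':
        r=np.hypot(x,y); s=np.tan(np.minimum(r,1.5))/np.maximum(r,1e-9); x,y=x*s,y*s
    P=np.stack([x*d,-y*d,-d,np.ones_like(d)],-1)@np.linalg.inv(z['view']).T
    P=P[...,:3]; P[d==0]=np.nan
    return z['p'],P
E
python3 - <<'E'
from h import *
for n in('scene','top'):
    c=snap(n,n+'0'); print(n,{k:(np.round(v,3).tolist()) if k!='distortion' else v for k,v in c.items()})
o=monitor.get_obs();print(o)
E
```

```text
scene {'fovy': 43.873, 'cx': 271.697, 'cy': 202.183, 'view': [[0.093, 0.996, -0.013, -0.066], [-0.794, 0.082, 0.603, 0.34], [0.601, -0.045, 0.798, -1.603], [0.0, 0.0, 0.0, 1.0]]}
top {'fovy': 44.222, 'cx': 273.541, 'cy': 207.352, 'view': [[0.045, -0.999, -0.001, 0.006], [0.979, 0.044, 0.199, -0.477], [-0.198, -0.01, 0.98, -1.253], [0.0, 0.0, 0.0, 1.0]]}
{'clock': 0.1, 'joint_pos': array([1.33298180e+00, 2.41361028e-01, 3.87200716e-03, 1.33520630e+00,
       2.26140200e-05, 1.57076222e+00]), 'joint_vel': array([-0.00078658, -0.00284608,  0.00248039, -0.00117791,  0.00039766,
       -0.00039067]), 'tau': array([-2.76560431e-04, -3.73137045e+01,  2.53010076e+01,  1.08621755e-02,
       -6.28159728e-05, -2.81337535e-06]), 'eef_pos': array([0.11765052, 0.48538287, 0.23049528]), 'tool_rot': array([ 1.18610283e-01,  9.92940431e-01, -9.41446855e-04, -1.23879184e-04]), 'ft_force': array([ 0.81845106, -0.30641595, -0.48320403]), 'ft_torque': array([0.01269017, 0.0221646 , 0.00901166]), 'grasp_force': 0.0, 'grip_width': 0.08542558443275851}
```

View pics/top0.png

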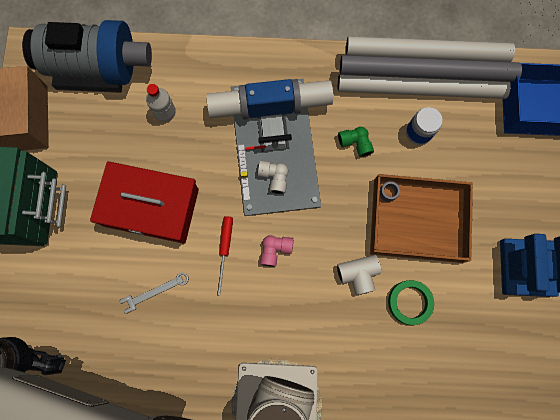

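View pics/scene0.png

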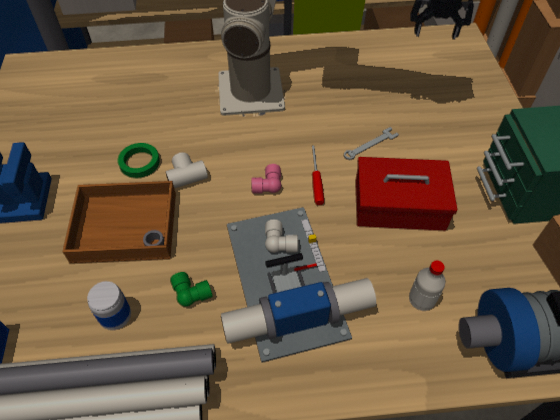

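Top view: the white elbow lies on the grey bed at about (275,177), with the handle at (273,137), pointer at (256,149), clip at (243,174) and crate at (422,218). The look-alikes are the pink elbow at (273,250), the green elbow at (357,141) and the white tee at (359,272). Only the white elbow at (275,177) is on the bed in front of the handle. I'll confirm it in a crop and measure.

```bash
python3 - <<'E'
from h import *
im=cv2.imread('pics/top0.png')[70:220,195:345]; cv2.imwrite('pics/crop1.png',cv2.resize(im,(600,600),interpolation=cv2.INTER_CUBIC))
for n in('top0','scene0'):
    p,P=world(n); hsv=cv2.cvtColor(p,cv2.COLOR_RGB2HSV).astype(int); h,s,v=hsv[...,0],hsv[...,1],hsv[...,2]
    z=P[...,2]
    near=(P[...,0]>.3)&(P[...,0]<.75)&(abs(P[...,1])<.2)
    M={'yellow':(h>20)&(h<35)&(s>150)&(v>100)&(z>.008)&near,'red':((h<6)|(h>174))&(s>140)&near&(z<.06)&(z>.005),
     'black':(v<60)&near&(z>.055),'blue':(h>100)&(h<125)&(s>120)&near&(z>.06)}
    M['white']=(s<60)&(v>130)&(z>.022)&(z<.07)&near&(P[...,0]<.56)
    M['bed']=near&(abs(z-.012)<.004)
    M['crate']=(abs(z-.055)<.006)&(h>3)&(h<25)&(s>80)&(P[...,1]<-.15)&(P[...,1]>-.6)&(P[...,0]>.2)&(P[...,0]<.6)
    for k,m in M.items():
        Q=P[m]; 
        if len(Q)==0: print(n,k,0);continue
        yx=np.argwhere(m)
        (c,w,a)=cv2.minAreaRect((Q[:,:2]*1000).astype(np.float32))
        print(n,k,len(Q),'px',yx.min(0)[::-1],yx.max(0)[::-1],'med',np.median(Q,0).round(4),'z',np.percentile(Q[:,2],[2,50,98]).round(3),'rect',np.round(c,1),np.round(w,1),round(a,1))
E
```

```text
top0 yellow 25 px [241 172] [247 175] med [0.5642 0.1085 0.034 ] z [0.03  0.034 0.037] rect [564.7 108.6] [ 8.8 15.7] 1.3
top0 red 420 px [219 135] [339 255] med [0.4106 0.1443 0.023 ] z [0.013 0.023 0.03 ] rect [564.9  68.5] [162.7 435.5] 49.9
top0 black 654 px [213  95] [313 143] med [0.7274 0.0412 0.0795] z [0.056 0.08  0.104] rect [691.6  66.7] [257.8 114.2] 89.8
top0 blue 632 px [247  95] [293 141] med [0.7365 0.0561 0.1018] z [0.062 0.102 0.11 ] rect [694.9  48.5] [117.4 110. ] 90.0
top0 white 621 px [247 175] [363 282] med [ 0.3361 -0.1608  0.0478] z [0.038 0.048 0.055] rect [427.  -77.5] [345.7 117.4] 53.8
top0 bed 4868 px [213 112] [362 280] med [0.5948 0.0132 0.0117] z [0.008 0.012 0.016] rect [526.3  -7.1] [446.3 385.3] 0.8
top0 crate 1004 px [373 174] [472 260] med [ 0.4626 -0.3518  0.0538] z [0.049 0.054 0.059] rect [ 468.9 -346.6] [242.5 200.8] 87.2
scene0 yellow 32 px [309 234] [315 242] med [0.5689 0.1094 0.0338] z [0.025 0.034 0.036] rect [567.4 109.8] [14.5 12.4] 82.0
scene0 red 356 px [294 171] [323 270] med [0.4265 0.144  0.023 ] z [0.011 0.023 0.028] rect [506.8 122.6] [ 48.  306.5] 74.0
scene0 black 287 px [259 253] [327 302] med [0.6535 0.0315 0.0803] z [0.059 0.08  0.086] rect [693.1  44.2] [111.4 147.1] 0.2
scene0 blue 325 px [268 282] [326 296] med [0.7428 0.0655 0.1064] z [0.102 0.106 0.11 ] rect [738.5  50.2] [ 22.9 120.3] 0.3
scene0 white 499 px [182 158] [279 234] med [ 0.3441 -0.1597  0.0483] z [0.037 0.048 0.055] rect [433.4 -89.9] [340.9  70.8] 39.8
scene0 bed 4549 px [182 157] [332 306] med [ 0.5907 -0.0073  0.0119] z [0.008 0.012 0.016] rect [510.8 -19.1] [359.5 422.9] 89.7
scene0 crate 1092 px [ 62 181] [172 253] med [ 0.4866 -0.3494  0.0539] z [0.049 0.054 0.059] rect [ 471.  -347.1] [241.5 206.1] 87.2
```

View pics/crop1.png

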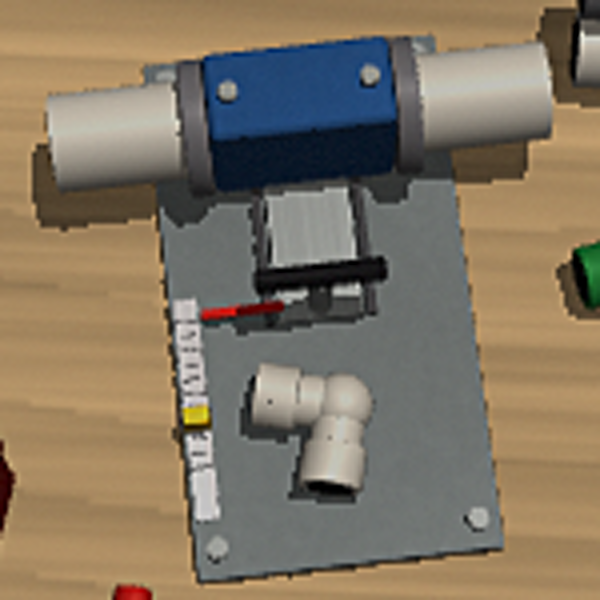

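The crop confirms it: the white elbow is on the bed at full-image (275,177), one leg to the robot with its collar at about crop (330,468), the other to +y. Next I'll fit models to the depth points of both views.

```bash
python3 - <<'E'
from h import *
from scipy.optimize import least_squares
for ns in(['top0'],['scene0'],['top0','scene0']):
    E=[];B=[];Y=[];R=[];C=[];S=[]
    for n in ns:
        p,P=world(n); hsv=cv2.cvtColor(p,cv2.COLOR_RGB2HSV).astype(int); h,s,v=hsv[...,0],hsv[...,1],hsv[...,2]
        x,y,z=np.moveaxis(P,-1,0)
        E.append(P[(s<70)&(v>100)&(z>.02)&(z<.065)&(x>.48)&(x<.605)&(y>-.06)&(y<.09)])
        B.append(P[(v<70)&(z>.07)&(z<.095)&(x>.6)&(x<.69)&(y>-.08)&(y<.12)])
        Y.append(P[(h>20)&(h<35)&(s>150)&(z>.028)&(x>.5)&(x<.62)&(y>.08)&(y<.14)])
        R.append(P[((h<6)|(h>174))&(s>140)&(x>.58)&(x<.68)&(y>.03)&(y<.13)&(z>.016)])
        C.append(P[(abs(z-.0545)<.006)&(h>3)&(h<25)&(s>80)&(y<-.2)&(y>-.52)&(x>.33)&(x<.6)])
        S.append(P[(x>.39)&(x<.6)&(abs(y)<.2)&(abs(z-.012)<.004)&(s<60)])
    E,B,Y,R,C,S=map(np.vstack,(E,B,Y,R,C,S))
    def res(q):
        a,b,yaw,zc=q; c=np.array([a,b,zc]); ds=[abs(np.linalg.norm(E-c,axis=1)-.021)]
        for d in([-np.cos(yaw),-np.sin(yaw),0],[-np.sin(yaw),np.cos(yaw),0]):
            t=(E-c)@np.array(d); r=np.linalg.norm(E-c-t[:,None]*np.array(d),axis=1)
            rr=np.where(t>.028,.021,.017)
            ds.append(np.hypot(r-rr,np.maximum(t-.056,0)+np.maximum(-t,0)))
        return np.min(ds,0)
    f=least_squares(res,[.56,0.01,.1,.033],loss='soft_l1',f_scale=.003)
    a,b,yaw,zc=f.x; print(ns,'elbow',f.x.round(4),'yawdeg',np.degrees(yaw).round(1),'rms',res(f.x).std().round(4),len(E),'grip',a-.042*np.cos(yaw),b-.042*np.sin(yaw))
    def rect(Q,nm):
        c,w,an=cv2.minAreaRect((Q[:,:2]*1000).astype(np.float32)); print(' ',nm,len(Q),np.round(c,1),np.round(w,1),round(an,1),'mean',Q.mean(0).round(4),'z',np.percentile(Q[:,2],[5,50,95]).round(4))
    for Q,nm in((B,'bar'),(Y,'clip'),(R,'ptr'),(C,'crate'),(S,'bed')): rect(Q,nm)
    vx,vy,_,_=cv2.fitLine((B[:,:2]*1000).astype(np.float32),cv2.DIST_HUBER,0,.01,.01).ravel(); print('  bar yaw',np.degrees(np.arctan2(-vx,vy)))
E
```

```text
['top0'] elbow [ 0.5751  0.0159 -0.1091  0.0326] yawdeg -6.3 rms 0.0012 583 grip 0.5333508685689636 0.02043193427596704
  bar 200 [647.4  33.2] [17.6 83.6] 8.4 mean [0.6467 0.0334 0.0803] z [0.0744 0.0806 0.0845]
  clip 28 [563.9 108.4] [11.1 15.5] 3.9 mean [0.5639 0.1092 0.0336] z [0.0303 0.0335 0.0364]
  ptr 49 [640.5  81.4] [10.  53.5] 5.1 mean [0.6397 0.0825 0.0261] z [0.0199 0.024  0.0289]
  crate 1040 [ 469.3 -346.7] [242.3 201.7] 87.2 mean [ 0.4667 -0.3497  0.0536] z [0.0492 0.0537 0.0579]
  bed 2419 [544.9  16.5] [140.7 199. ] 9.3 mean [0.5306 0.0155 0.0118] z [0.0087 0.0117 0.0152]
  bar yaw -170.83354
['scene0'] elbow [ 0.5776  0.017  -0.0746  0.0329] yawdeg -4.3 rms 0.0012 677 grip 0.5356925658265715 0.02010553322453863
  bar 272 [650.6  33.4] [17.7 84.1] 9.2 mean [0.6528 0.0325 0.0797] z [0.0732 0.0803 0.0846]
  clip 35 [567.8 109.8] [14.5 13.1] 82.0 mean [0.5684 0.1098 0.0328] z [0.029  0.0333 0.0358]
  ptr 66 [641.3  83.6] [11.3 53.1] 3.8 mean [0.6418 0.0834 0.0232] z [0.0202 0.0231 0.0265]
  crate 1117 [ 471.  -347.1] [241.5 206.1] 87.2 mean [ 0.4778 -0.3491  0.0537] z [0.0494 0.0539 0.0578]
  bed 2416 [544.7  15.9] [139.7 200.6] 8.6 mean [0.5375 0.0121 0.0118] z [0.0088 0.0118 0.0148]
  bar yaw -170.35805
['top0', 'scene0'] elbow [ 0.5768  0.0167 -0.0842  0.0328] yawdeg -4.8 rms 0.0013 1260 grip 0.5349494415741162 0.020261989534147342
  bar 472 [649.   33.1] [20.6 84.1] 8.6 mean [0.6502 0.0329 0.0799] z [0.0735 0.0805 0.0846]
  clip 63 [566.1 109.6] [14.6 17.4] 8.4 mean [0.5664 0.1095 0.0332] z [0.0292 0.0334 0.0362]
  ptr 115 [641.1  82.5] [11.4 55.5] 5.0 mean [0.6409 0.083  0.0244] z [0.0199 0.0232 0.0275]
  crate 2157 [ 471.1 -346.5] [242.3 206. ] 87.0 mean [ 0.4725 -0.3494  0.0537] z [0.0493 0.0538 0.0578]
  bed 4835 [545.2  16.2] [141.2 199.5] 9.4 mean [0.534  0.0138 0.0118] z [0.0087 0.0118 0.0151]
  bar yaw -170.67159
```

```bash
cat >> h.py <<'E'
from scipy.spatial.transform import Rotation as Ro
def go(*targets):
    "targets: (x,y,z,yangle_deg): tool down, tool y at that world angle; prints shifts in cm, turn in rad"
    o=monitor.get_obs(); R=Ro.from_quat(o['tool_rot'])
    for x,y,z,a in targets:
        a=np.radians(a); Y=np.array([np.cos(a),np.sin(a),0]); Z=np.array([0,0,-1.]); X=np.cross(Y,Z)
        T=Ro.from_matrix(np.stack([X,Y,Z],1))
        d=R.inv().apply(np.array([x,y,z])-o['eef_pos'])*100
        print('d cm',d.round(2),'w',(R.inv()*T).as_rotvec().round(4))
E
python3 - <<'E'
from h import *
go((.531,.0205,.20,85.2))
E
```

```text
d cm [-51.12 -35.44   3.12] w [-0.0019 -0.0002 -0.154 ]
```

arm_command(increments=[{"dx": -51.1,"dy": -35.4,"dz": 3.1,"wz": -0.154,"grip": 7},{"dx": -51.1,"dy": -35.4,"dz": 3.1,"wz": -0.154,"grip": 7},{"dx": -51.1,"dy": -35.4,"dz": 3.1,"wz": -0.154,"grip": 7},{"dx": -51.1,"dy": -35.4,"dz": 3.1,"wz": -0.154,"grip": 7},{"dx": -51.1,"dy": -35.4,"dz": 3.1,"wz": -0.154,"grip": 7},{"dx": -51.1,"dy": -35.4,"dz": 3.1,"wz": -0.154,"grip": 7},{"dx": -51.1,"dy": -35.4,"dz": 3.1,"wz": -0.154,"grip": 7},{"dx": -51.1,"dy": -35.4,"dz": 3.1,"wz": -0.154,"grip": 7},{"dx": -51.1,"dy": -35.4,"dz": 3.1,"wz": -0.154,"grip": 7},{"dx": -51.1,"dy": -35.4,"dz": 3.1,"wz": -0.154,"grip": 7}])

```text
validation failed for argument at $.in...
```

```bash
python3 - <<'E'
from h import *
print(monitor.get_obs()['joint_pos'],monitor.get_obs()['eef_pos'])
go((.531,.0205,.20,85.2))
E
```

```text
[1.33298180e+00 2.41361028e-01 3.87200716e-03 1.33520630e+00
 2.26140200e-05 1.57076222e+00] [0.11765052 0.48538287 0.23049528]
d cm [-51.12 -35.44   3.12] w [-0.0019 -0.0002 -0.154 ]
```

arm_command(increments=[{"dx": -4,"dy": -2.8,"dz": 0.3,"wx": 0,"wy": 0,"wz": -0.05,"grip": 7},{"dx": -8,"dy": -5.6,"dz": 0.6,"wx": 0,"wy": 0,"wz": -0.1,"grip": 7},{"dx": -12,"dy": -8.4,"dz": 0.9,"wx": 0,"wy": 0,"wz": -0.154,"grip": 7},{"dx": -16,"dy": -11.2,"dz": 1.2,"wx": 0,"wy": 0,"wz": -0.154,"grip": 7},{"dx": -20,"dy": -14,"dz": 1.5,"wx": 0,"wy": 0,"wz": -0.154,"grip": 7},{"dx": -24,"dy": -16.8,"dz": 1.8,"wx": 0,"wy": 0,"wz": -0.154,"grip": 7},{"dx": -28,"dy": -19.6,"dz": 2.1,"wx": 0,"wy": 0,"wz": -0.154,"grip": 7},{"dx": -32,"dy": -22.4,"dz": 2.4,"wx": 0,"wy": 0,"wz": -0.154,"grip": 7},{"dx": -36,"dy": -25.2,"dz": 2.7,"wx": 0,"wy": 0,"wz": -0.154,"grip": 7},{"dx": -40,"dy": -28,"dz": 3,"wx": 0,"wy": 0,"wz": -0.154,"grip": 7}])

```text
clock: 1.1
eef_pos: [0.4413, 0.1177, 0.201]
tool_rot: [0.042, 0.999, 0.0, -0.0]
ft_force: [0.3, 1.7, 0.2]
grip_width: 0.0701
grasp_force: 0.0
```

```bash
python3 - <<'E'
from h import *
print(monitor.get_obs()['joint_pos'],monitor.get_obs()['eef_pos'])
go((.531,.0205,.20,85.2))
E
```

```text
[ 2.60530780e-01  1.72127431e-01 -1.62024200e-01  1.23690584e+00
  1.98028279e-04  3.44550483e-01] [0.44133139 0.11771672 0.20100123]
d cm [-9.75 -8.93  0.1 ] w [ 0.0001 -0.0003 -0.0002]
```

arm_command(increments=[{"dx": -3.2,"dy": -3,"dz": 0,"wx": 0,"wy": 0,"wz": 0,"grip": 7},{"dx": -6.4,"dy": -6,"dz": 0,"wx": 0,"wy": 0,"wz": 0,"grip": 7},{"dx": -9.7,"dy": -8.9,"dz": 0.1,"wx": 0,"wy": 0,"wz": 0,"grip": 7},{"dx": -9.7,"dy": -8.9,"dz": 0.1,"wx": 0,"wy": 0,"wz": 0,"grip": 7},{"dx": -9.7,"dy": -8.9,"dz": 0.1,"wx": 0,"wy": 0,"wz": 0,"grip": 7}])

```text
clock: 1.6
eef_pos: [0.5295, 0.022, 0.1993]
tool_rot: [0.043, 0.999, 0.0, -0.001]
ft_force: [-0.1, 0.9, 0.6]
grip_width: 0.0698
grasp_force: 0.0
```

```bash
python3 - <<'E'
from h import *
print(monitor.get_obs()['eef_pos'])
snap('wrist','w0')
p,P=world('w0'); hsv=cv2.cvtColor(p,cv2.COLOR_RGB2HSV).astype(int); s,v=hsv[...,1],hsv[...,2]
x,y,z=np.moveaxis(P,-1,0)
m=(s<70)&(v>100)&(z>.025)&(z<.065)&(x>.48)&(x<.605)&(y>-.06)&(y<.1)
from scipy.optimize import least_squares
E=P[m]
def res(q):
    a,b,yaw,zc=q; c=np.array([a,b,zc]); ds=[abs(np.linalg.norm(E-c,axis=1)-.021)]
    for d in([-np.cos(yaw),-np.sin(yaw),0],[-np.sin(yaw),np.cos(yaw),0]):
        t=(E-c)@np.array(d); r=np.linalg.norm(E-c-t[:,None]*np.array(d),axis=1)
        ds.append(np.hypot(r-np.where(t>.028,.021,.017),np.maximum(t-.056,0)+np.maximum(-t,0)))
    return np.min(ds,0)
f=least_squares(res,[.576,0.016,-.08,.033],loss='soft_l1',f_scale=.003)
a,b,yaw,zc=f.x; print(len(E),f.x.round(4),np.degrees(yaw),res(f.x).std(),'grip45',a-.045*np.cos(yaw),b-.045*np.sin(yaw))
g=(a-.045*np.cos(yaw),b-.045*np.sin(yaw)); A=90+np.degrees(yaw)
go((*g,.2,A),(*g,.014,A))
E
```

```text
[0.5294882  0.0219554  0.19927583]
4082 [ 0.5788  0.016  -0.092   0.0327] -5.271040648910446 0.0004284581759079527 grip45 0.5340024784462141 0.020101680078595648
d cm [-0.52 -0.23 -0.05] w [ 0.0001 -0.0022  0.0077]
d cm [-0.57 -0.23 18.55] w [ 0.0001 -0.0022  0.0077]
```

View pics/w0.png

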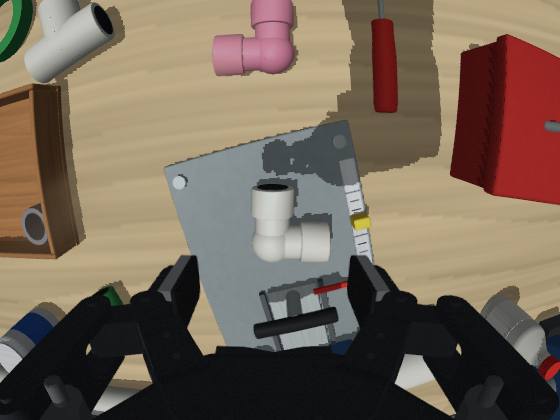

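The wrist view shows the elbow at (275,222), the clip at (361,222) and the bar at (296,322). The fit residual is 0.4 mm, and the three views agree on the elbow pose. Descending.

arm_command(increments=[{"dx": -0.57,"dy": -0.23,"dz": 3,"wx": 0,"wy": -0.002,"wz": 0.008,"grip": 7},{"dx": -0.57,"dy": -0.23,"dz": 7,"wx": 0,"wy": -0.002,"wz": 0.008,"grip": 7},{"dx": -0.57,"dy": -0.23,"dz": 11,"wx": 0,"wy": -0.002,"wz": 0.008,"grip": 7},{"dx": -0.57,"dy": -0.23,"dz": 14,"wx": 0,"wy": -0.002,"wz": 0.008,"grip": 7},{"dx": -0.57,"dy": -0.23,"dz": 16,"wx": 0,"wy": -0.002,"wz": 0.008,"grip": 7},{"dx": -0.57,"dy": -0.23,"dz": 17.5,"wx": 0,"wy": -0.002,"wz": 0.008,"grip": 7},{"dx": -0.57,"dy": -0.23,"dz": 18.4,"wx": 0,"wy": -0.002,"wz": 0.008,"grip": 7},{"dx": -0.57,"dy": -0.23,"dz": 18.5,"wx": 0,"wy": -0.002,"wz": 0.008,"grip": 7},{"dx": -0.57,"dy": -0.23,"dz": 18.5,"wx": 0,"wy": -0.002,"wz": 0.008,"grip": 7}])

```text
clock: 2.55
eef_pos: [0.5353, 0.0207, 0.0159]
tool_rot: [0.045, 0.999, 0.0, 0.001]
ft_force: [0.6, 0.9, 1.0]
grip_width: 0.0699
grasp_force: 0.0
```

arm_command(increments=[{"dx": 0,"dy": 0,"dz": 0,"wx": 0,"wy": 0,"wz": 0,"grip": 3.4},{"dx": 0,"dy": 0,"dz": 0,"wx": 0,"wy": 0,"wz": 0,"grip": 3.4},{"dx": 0,"dy": 0,"dz": 0,"wx": 0,"wy": 0,"wz": 0,"grip": 3.4},{"dx": 0,"dy": 0,"dz": 0,"wx": 0,"wy": 0,"wz": 0,"grip": 3.4},{"dx": 0,"dy": 0,"dz": 0,"wx": 0,"wy": 0,"wz": 0,"grip": 3.4}])

```text
clock: 3.05
eef_pos: [0.5362, 0.0201, 0.0167]
tool_rot: [0.046, 0.999, 0.0, 0.002]
ft_force: [-0.5, 1.1, 6.1]
grip_width: 0.0405
grasp_force: 60.0
```

arm_command(increments=[{"dx": 0,"dy": 0,"dz": -0.5,"wx": 0,"wy": 0,"wz": 0,"grip": 3.4},{"dx": 0,"dy": 0,"dz": -2,"wx": 0,"wy": 0,"wz": 0,"grip": 3.4},{"dx": 0,"dy": 0,"dz": -4.5,"wx": 0,"wy": 0,"wz": 0,"grip": 3.4},{"dx": 0,"dy": 0,"dz": -8,"wx": 0,"wy": 0,"wz": 0,"grip": 3.4},{"dx": 0,"dy": 0,"dz": -12,"wx": 0,"wy": 0,"wz": 0,"grip": 3.4},{"dx": 0,"dy": 0,"dz": -14,"wx": 0,"wy": 0,"wz": 0,"grip": 3.4},{"dx": 0,"dy": 0,"dz": -14,"wx": 0,"wy": 0,"wz": 0,"grip": 3.4}])

```text
clock: 3.75
eef_pos: [0.5374, 0.02, 0.159]
tool_rot: [0.046, 0.999, 0.0, 0.005]
ft_force: [0.2, 0.1, -0.8]
grip_width: 0.0405
grasp_force: 60.6
```

```bash
python3 - <<'E'
from h import *
from scipy.optimize import least_squares
snap('wrist','w1')
o=monitor.get_obs()
p,P=world('w1'); hsv=cv2.cvtColor(p,cv2.COLOR_RGB2HSV).astype(int); s,v=hsv[...,1],hsv[...,2]
x,y,z=np.moveaxis(P,-1,0)
m=(s<70)&(v>100)&(z>.12)&(z<.22)&(x>.46)&(x<.61)&(y>-.03)&(y<.09)
E=P[m];E=E[np.isfinite(E).all(1)]
def res(q):
    c=q[:3]; R=Ro.from_euler('ZYX',q[3:]).as_matrix(); ds=[abs(np.linalg.norm(E-c,axis=1)-.021)]
    for d in(-R[:,0],R[:,1]):
        t=(E-c)@d; r=np.linalg.norm(E-c-t[:,None]*d,axis=1)
        ds.append(np.hypot(r-np.where(t>.028,.021,.017),np.maximum(t-.056,0)+np.maximum(-t,0)))
    return np.min(ds,0)
f=least_squares(res,[.579,0.016,o['eef_pos'][2]+.018,-.09,0,0],loss='soft_l1',f_scale=.003)
print(len(E),f.x.round(4),res(f.x).std(),o['eef_pos'],o['grip_width'],o['joint_pos'])
# crate target
th=np.radians(-3);C=np.array([.470,-.347]);t=C+np.array([[np.cos(th),-np.sin(th)],[np.sin(th),np.cos(th)]])@np.array([.004,-.03])
# new tool yaw 87: elbow yaw -3
off=Ro.from_quat(o['tool_rot']).inv().apply(f.x[:3]-o['eef_pos']); print('elbow corner in tool',off)
a=np.radians(87);tx=t-[off[0]*np.sin(a)*0,0]
Y=np.array([np.cos(a),np.sin(a),0]);Z=np.array([0,0,-1.]);X=np.cross(Y,Z)
g=t-(np.stack([X,Y,Z],1)@off)[:2]; print(g)
go((g[0],g[1],.16,87))
E
```

```text
7167 [ 0.5798  0.0153  0.1752 -0.0886 -0.0093 -0.0037] 0.001567762501245083 [0.53588297 0.01998842 0.15659426] 0.040374130065803454 [ 3.74355510e-02  3.50791288e-01 -4.21230929e-02  1.17269612e+00
 -2.70095635e-04  1.29399798e-01]
elbow corner in tool [-0.04420656 -0.00059957 -0.01839476]
[ 0.42830984 -0.37425589]
d cm [  7.09 -40.25  -0.39] w [ 0.0003  0.0052 -0.0396]
```

View pics/w1.png

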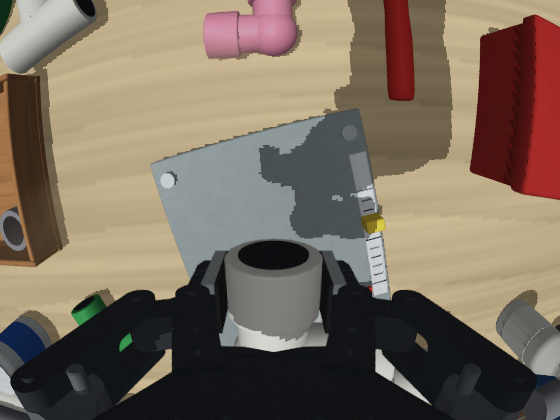

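The elbow is held level at (275,285), with the bed below it clear. Carrying it to the crate.

arm_command(increments=[{"dx": 0.5,"dy": -2.5,"dz": -0.3,"wx": 0,"wy": 0,"wz": -0.01,"grip": 3.4},{"dx": 1.2,"dy": -7,"dz": -0.3,"wx": 0,"wy": 0.003,"wz": -0.02,"grip": 3.4},{"dx": 2,"dy": -11.5,"dz": -0.3,"wx": 0,"wy": 0.005,"wz": -0.03,"grip": 3.4},{"dx": 2.8,"dy": -16,"dz": -0.3,"wx": 0,"wy": 0.005,"wz": -0.04,"grip": 3.4},{"dx": 3.6,"dy": -20.5,"dz": -0.3,"wx": 0,"wy": 0.005,"wz": -0.04,"grip": 3.4},{"dx": 4.4,"dy": -25,"dz": -0.3,"wx": 0,"wy": 0.005,"wz": -0.04,"grip": 3.4},{"dx": 5.2,"dy": -29.5,"dz": -0.3,"wx": 0,"wy": 0.005,"wz": -0.04,"grip": 3.4},{"dx": 6,"dy": -34,"dz": -0.3,"wx": 0,"wy": 0.005,"wz": -0.04,"grip": 3.4},{"dx": 6.7,"dy": -38,"dz": -0.3,"wx": 0,"wy": 0.005,"wz": -0.04,"grip": 3.4},{"dx": 7.1,"dy": -40.2,"dz": -0.3,"wx": 0,"wy": 0.005,"wz": -0.04,"grip": 3.4}])

```text
clock: 4.8
eef_pos: [0.4249, -0.376, 0.1554]
tool_rot: [0.028, 1.0, 0.001, -0.003]
ft_force: [0.4, 0.4, -0.6]
grip_width: 0.04
grasp_force: 60.8
```

arm_command(increments=[{"dx": 0,"dy": 0,"dz": 0,"wx": 0,"wy": 0,"wz": 0,"grip": 3.4},{"dx": 0,"dy": 0,"dz": 0,"wx": 0,"wy": 0,"wz": 0,"grip": 3.4},{"dx": 0,"dy": 0,"dz": 0,"wx": 0,"wy": 0,"wz": 0,"grip": 3.4}])

```text
clock: 5.1
eef_pos: [0.427, -0.3723, 0.1568]
tool_rot: [0.025, 1.0, 0.001, -0.003]
ft_force: [-0.6, -0.5, -0.8]
grip_width: 0.0404
grasp_force: 60.8
```

```bash
python3 - <<'E'
from h import *
o=monitor.get_obs();print(o['eef_pos'],o['grip_width'])
go((.4283,-.3743,.013,87))
E
```

```text
[ 0.42701973 -0.37230471  0.15682407] 0.040446865650395035
d cm [-0.21 -0.22 14.38] w [ 0.0021 -0.0051  0.0015]
```

arm_command(increments=[{"dx": -0.2,"dy": -0.2,"dz": 3,"wx": 0,"wy": -0.005,"wz": 0,"grip": 3.4},{"dx": -0.2,"dy": -0.2,"dz": 6,"wx": 0,"wy": -0.005,"wz": 0,"grip": 3.4},{"dx": -0.2,"dy": -0.2,"dz": 9,"wx": 0,"wy": -0.005,"wz": 0,"grip": 3.4},{"dx": -0.2,"dy": -0.2,"dz": 11.5,"wx": 0,"wy": -0.005,"wz": 0,"grip": 3.4},{"dx": -0.2,"dy": -0.2,"dz": 13,"wx": 0,"wy": -0.005,"wz": 0,"grip": 3.4},{"dx": -0.2,"dy": -0.2,"dz": 14,"wx": 0,"wy": -0.005,"wz": 0,"grip": 3.4},{"dx": -0.2,"dy": -0.2,"dz": 14.4,"wx": 0,"wy": -0.005,"wz": 0,"grip": 3.4},{"dx": -0.2,"dy": -0.2,"dz": 14.5,"wx": 0,"wy": -0.005,"wz": 0,"grip": 3.4},{"dx": -0.2,"dy": -0.2,"dz": 14.6,"wx": 0,"wy": -0.005,"wz": 0,"grip": 3.4}])

```text
clock: 6.0
eef_pos: [0.4297, -0.3761, 0.0131]
tool_rot: [0.026, 1.0, -0.001, 0.002]
ft_force: [0.8, -0.8, -1.5]
grip_width: 0.0405
grasp_force: 60.9
```

arm_command(increments=[{"dx": 0,"dy": 0,"dz": 0,"wx": 0,"wy": 0,"wz": 0,"grip": 4.3},{"dx": 0,"dy": 0,"dz": 0,"wx": 0,"wy": 0,"wz": 0,"grip": 4.6},{"dx": 0,"dy": 0,"dz": 0,"wx": 0,"wy": 0,"wz": 0,"grip": 6},{"dx": 0,"dy": 0,"dz": 0,"wx": 0,"wy": 0,"wz": 0,"grip": 7.2},{"dx": 0,"dy": 0,"dz": 0,"wx": 0,"wy": 0,"wz": 0,"grip": 7.2},{"dx": 0,"dy": 0,"dz": -1,"wx": 0,"wy": 0,"wz": 0,"grip": 7.2},{"dx": 0,"dy": 0,"dz": -3,"wx": 0,"wy": 0,"wz": 0,"grip": 7.2},{"dx": 0,"dy": 0,"dz": -7,"wx": 0,"wy": 0,"wz": 0,"grip": 7.2},{"dx": 0,"dy": 0,"dz": -12,"wx": 0,"wy": 0,"wz": 0,"grip": 7.2},{"dx": 0,"dy": 0,"dz": -16,"wx": 0,"wy": 0,"wz": 0,"grip": 7.2}])

```text
clock: 7.0
eef_pos: [0.4288, -0.3761, 0.1755]
tool_rot: [0.026, 1.0, -0.001, 0.002]
ft_force: [0.3, -1.6, 0.4]
grip_width: 0.0719
grasp_force: 0.0
```

```bash
python3 - <<'E'
from h import *
o=monitor.get_obs();print(o['eef_pos'],o['grip_width'],o['joint_pos'])
snap('top','top1');snap('scene','scene1')
p,P=world('top1');hsv=cv2.cvtColor(p,cv2.COLOR_RGB2HSV).astype(int);h,s,v=np.moveaxis(hsv,-1,0)
x,y,z=np.moveaxis(P,-1,0)
m=(s<70)&(v>100)&(z>.02)&(z<.07)&(x>.37)&(x<.56)&(y>-.45)&(y<-.24);Q=P[m];print(len(Q),Q.min(0),Q.max(0),np.median(Q,0))
E
```

```text
[ 0.42882742 -0.37605848  0.17554836] 0.07188266689885259 [-0.72060889  0.40464425  0.08948035  1.25179974  0.00127379 -0.66883538]
493 [ 0.41456492 -0.39579704  0.02876653] [ 0.55812195 -0.24457561  0.05301423] [ 0.46279156 -0.34875577  0.04335616]
```

View pics/scene1.png

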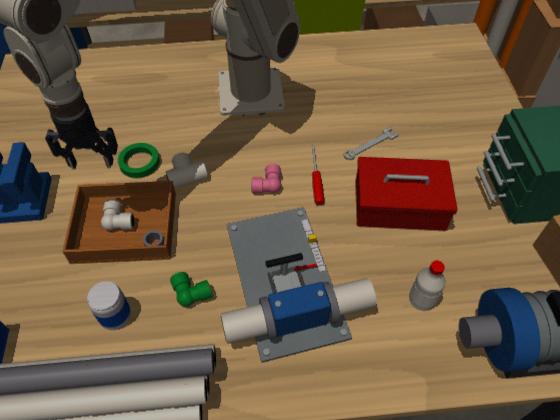

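Scene view: the elbow lies in the crate at (118,217), with the coupling at (153,239) untouched and the gripper clear. On to the handle.

```bash
python3 - <<'E'
from h import *
go((.645,.033,.18,9.3))
E
```

```text
d cm [-19.16  42.22  -0.09] w [0.0015 0.0171 1.3567]
```

arm_command(increments=[{"dx": -1.6,"dy": 3.5,"dz": 0,"wx": 0,"wy": 0,"wz": 0.12,"grip": 6},{"dx": -3.4,"dy": 7.5,"dz": 0,"wx": 0,"wy": 0,"wz": 0.26,"grip": 6},{"dx": -5.3,"dy": 11.6,"dz": 0,"wx": 0,"wy": 0,"wz": 0.4,"grip": 6},{"dx": -7.2,"dy": 15.8,"dz": 0,"wx": 0,"wy": 0,"wz": 0.54,"grip": 6},{"dx": -9.1,"dy": 20,"dz": 0,"wx": 0,"wy": 0,"wz": 0.68,"grip": 6},{"dx": -11,"dy": 24.2,"dz": 0,"wx": 0,"wy": 0,"wz": 0.82,"grip": 6},{"dx": -12.9,"dy": 28.4,"dz": 0,"wx": 0,"wy": 0.005,"wz": 0.96,"grip": 6},{"dx": -14.8,"dy": 32.6,"dz": 0,"wx": 0,"wy": 0.01,"wz": 1.1,"grip": 6},{"dx": -16.7,"dy": 36.8,"dz": 0,"wx": 0,"wy": 0.015,"wz": 1.24,"grip": 6},{"dx": -18.4,"dy": 40.5,"dz": 0,"wx": 0,"wy": 0.017,"wz": 1.34,"grip": 6}])

```text
clock: 8.1
eef_pos: [0.6338, 0.0214, 0.1724]
tool_rot: [0.643, 0.766, 0.001, -0.007]
ft_force: [0.4, -0.7, -0.2]
grip_width: 0.06
grasp_force: 0.0
```

```bash
python3 - <<'E'
from h import *
o=monitor.get_obs();print(o['eef_pos'],o['joint_pos'])
go((.645,.033,.18,9.3))
E
```

```text
[0.63378604 0.02139167 0.17242138] [0.02856298 0.54562634 0.30608722 1.34109464 0.010816   1.42416939]
d cm [ 0.96  1.3  -0.76] w [-0.0082 -0.0121  0.0128]
```

arm_command(increments=[{"dx": 0.9,"dy": 1.2,"dz": -0.7,"wx": 0,"wy": 0,"wz": 0.012,"grip": 6},{"dx": 0.9,"dy": 1.2,"dz": -0.7,"wx": 0,"wy": 0,"wz": 0.012,"grip": 6},{"dx": 0.9,"dy": 1.2,"dz": -0.7,"wx": 0,"wy": 0,"wz": 0.012,"grip": 6}])

```text
clock: 8.4
eef_pos: [0.6432, 0.0299, 0.1792]
tool_rot: [0.645, 0.764, 0.0, -0.007]
ft_force: [-0.5, 0.1, 0.6]
grip_width: 0.0602
grasp_force: 0.0
```

```bash
python3 - <<'E'
from h import *
o=monitor.get_obs();print(o['eef_pos'])
snap('wrist','w2')
p,P=world('w2'); hsv=cv2.cvtColor(p,cv2.COLOR_RGB2HSV).astype(int); h,s,v=np.moveaxis(hsv,-1,0)
x,y,z=np.moveaxis(P,-1,0)
for nm,m in (('bar',(v<70)&(z>.07)&(z<.09)&(x>.6)&(x<.69)&(y>-.08)&(y<.12)),
  ('clip',(h>20)&(h<35)&(s>150)&(z>.031)&(x>.5)&(x<.62)&(y>.08)&(y<.14)),
  ('ptr',((h<6)|(h>174))&(s>140)&(x>.58)&(x<.68)&(y>.03)&(y<.13)&(z>.019))):
    Q=P[m]; 
    if len(Q)<5: print(nm,len(Q));continue
    c,w,a=cv2.minAreaRect((Q[:,:2]*1000).astype(np.float32)); ij=np.argwhere(m).mean(0)
    print(nm,len(Q),'px',ij[::-1].round(),np.round(c,1),np.round(w,1),round(a,1),'mean',Q.mean(0).round(4),'z95',np.percentile(Q[:,2],95).round(4))
    if nm=='bar': T=Q[Q[:,2]>np.percentile(Q[:,2],97)-.003]; print('crest',T.mean(0))
go((.649,.033,.18,9.3))
E
```

```text
[0.6431647 0.0298829 0.1791831]
bar 2016 px [284. 207.] [651.2  33.3] [15.3 82.9] 9.6 mean [0.6504 0.0353 0.0811] z95 0.0833
crest [0.65101724 0.03458677 0.08206371]
clip 14 px [210. 104.] [572.7 106.2] [1.8 5.5] 4.3 mean [0.5729 0.1062 0.0335] z95 0.035
ptr 254 px [284. 134.] [641.6  89.3] [ 4.6 38.7] 9.8 mean [0.6417 0.0892 0.0239] z95 0.025
d cm [ 0.27  0.67 -0.09] w [-0.0093 -0.0115  0.0042]
```

View pics/w2.png

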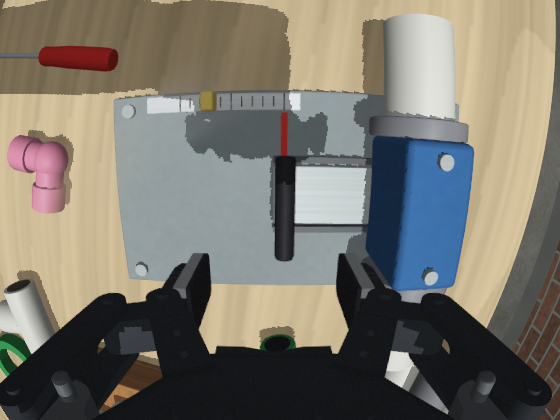

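The wrist view shows the bar at (284,207), the pointer at (284,134) and the shaded clip at (207,101). I'll relax the clip mask and get the pull distance.

```bash
python3 - <<'E'
from h import *
yaw=np.radians(9.5);ux=np.array([np.cos(yaw),np.sin(yaw)]);uy=np.array([-ux[1],ux[0]])
for n in('w2','top0','scene0','top1','scene1'):
    p,P=world(n); hsv=cv2.cvtColor(p,cv2.COLOR_RGB2HSV).astype(int); h,s,v=np.moveaxis(hsv,-1,0)
    x,y,z=np.moveaxis(P,-1,0)
    q=(P[...,:2]-[.6505,.0333])@np.stack([ux,uy],1)
    m=(h>15)&(h<36)&(s>110)&(z>.028)&(z<.042)&(q[...,0]<-40e-3)&(q[...,0]>-.11)&(abs(q[...,1]-.089)<.015)
    b=(v<70)&(z>.077)&(z<.09)&(abs(q[...,0])<.02)&(abs(q[...,1])<.05)
    r=((h<6)|(h>174))&(s>130)&(abs(q[...,0])<.03)&(q[...,1]>.04)&(q[...,1]<.09)&(z>.019)
    for nm,k in(('clip',m),('bar',b),('ptr',r)):
        Q=q[k]*1000; 
        if len(Q): print(n,nm,len(Q),'min',Q.min(0).round(1),'max',Q.max(0).round(1),'mean',Q.mean(0).round(1))
go((.651,.0333,.18,9.4),(.651,.0333,.062,9.4))
E
```

```text
w2 clip 264 min [-74.3  79.3] max [-62.3  96.9] mean [-68.   87.8]
w2 bar 1910 min [ -7.  -41.6] max [ 8.1 41.3] mean [0.5 1.6]
w2 ptr 243 min [-1.9 40.1] max [ 3.6 77. ] mean [ 0.5 58.3]
top0 clip 32 min [-77.9  80.7] max [-65.7  98.2] mean [-72.4  89.2]
top0 bar 171 min [-11.5 -41.5] max [ 5.1 42.1] mean [-3.3 -0.3]
top0 ptr 33 min [-5.3 41.3] max [ 1.7 76.1] mean [-2.4 58.6]
scene0 clip 38 min [-76.5  80. ] max [-63.4  97.9] mean [-68.8  88.4]
scene0 bar 217 min [ -7.4 -41.8] max [ 9.1 42.1] mean [ 1.4 -0.7]
scene0 ptr 47 min [-5. 40.] max [ 3.8 77.8] mean [-0.1 58.3]
top1 clip 33 min [-78.1  80.8] max [-66.   98.2] mean [-72.5  89.2]
top1 bar 170 min [-10.8 -41.5] max [ 5.6 42.1] mean [-3.5 -0.4]
top1 ptr 35 min [-5.7 41.2] max [ 0.7 76. ] mean [-2.4 58.4]
scene1 clip 36 min [-75.5  80.3] max [-60.8  96.8] mean [-68.6  88.2]
scene1 bar 221 min [ -7.6 -42.1] max [ 9.5 41.7] mean [ 1.4 -0.6]
scene1 ptr 44 min [-4.9 40.7] max [ 4.3 77. ] mean [ 0.1 58.3]
d cm [ 0.27  0.87 -0.09] w [-0.0092 -0.0116  0.0025]
d cm [ 0.13  0.98 11.71] w [-0.0092 -0.0116  0.0025]
```

arm_command(increments=[{"dx": 0.25,"dy": 0.9,"dz": 1,"wx": -0.009,"wy": -0.011,"wz": 0.002,"grip": 6},{"dx": 0.2,"dy": 0.92,"dz": 4,"wx": -0.009,"wy": -0.011,"wz": 0.002,"grip": 6},{"dx": 0.2,"dy": 0.95,"dz": 7,"wx": -0.009,"wy": -0.011,"wz": 0.002,"grip": 6},{"dx": 0.15,"dy": 0.98,"dz": 9.5,"wx": -0.009,"wy": -0.011,"wz": 0.002,"grip": 6},{"dx": 0.13,"dy": 0.98,"dz": 11.5,"wx": -0.009,"wy": -0.011,"wz": 0.002,"grip": 6},{"dx": 0.13,"dy": 0.98,"dz": 12.4,"wx": -0.009,"wy": -0.011,"wz": 0.002,"grip": 6},{"dx": 0.13,"dy": 0.98,"dz": 12.4,"wx": -0.009,"wy": -0.011,"wz": 0.002,"grip": 6}])

```text
clock: 9.15
eef_pos: [0.6502, 0.0334, 0.0534]
tool_rot: [0.647, 0.763, -0.001, -0.001]
ft_force: [-0.8, -0.6, 1.0]
grip_width: 0.0599
grasp_force: 0.0
```

arm_command(increments=[{"dx": 0,"dy": 0,"dz": 0,"wx": 0,"wy": 0,"wz": 0,"grip": 3},{"dx": 0,"dy": 0,"dz": 0,"wx": 0,"wy": 0,"wz": 0,"grip": 1},{"dx": 0,"dy": 0,"dz": 0,"wx": 0,"wy": 0,"wz": 0,"grip": 0.8},{"dx": 0,"dy": 0,"dz": 0,"wx": 0,"wy": 0,"wz": 0,"grip": 0.5},{"dx": 0,"dy": 0,"dz": 0,"wx": 0,"wy": 0,"wz": 0,"grip": 0.5},{"dx": 0,"dy": 0,"dz": 0,"wx": 0,"wy": 0,"wz": 0,"grip": 0.5},{"dx": 0,"dy": 0,"dz": 0,"wx": 0,"wy": 0,"wz": 0,"grip": 0.5}])

```text
clock: 9.85
eef_pos: [0.6507, 0.0338, 0.0572]
tool_rot: [0.647, 0.763, -0.0, -0.0]
ft_force: [-5.2, -1.3, 5.7]
grip_width: 0.0142
grasp_force: 59.5
```

```bash
python3 - <<'E'
from h import *
o=monitor.get_obs();print(o['eef_pos'],o['grip_width'],o['ft_force'],o['joint_pos'])
e=o['eef_pos'];a=np.radians(9.4)
go((e[0]-.0695*np.cos(a),e[1]-.0695*np.sin(a),e[2],9.4))
E
```

```text
[0.65067776 0.03382214 0.05718878] 0.014171018422245035 [-5.2306021  -1.25921857  5.74494451] [5.18274782e-02 6.52163555e-01 1.80616043e-01 1.09962024e+00
 2.26799892e-04 1.45796515e+00]
d cm [ 0.   -6.95  0.  ] w [-0.0003 -0.0003  0.0006]
```

arm_command(increments=[{"dx": 0,"dy": -0.4,"dz": 0,"wx": 0,"wy": 0,"wz": 0,"grip": 0.5},{"dx": 0,"dy": -1.1,"dz": 0,"wx": 0,"wy": 0,"wz": 0,"grip": 0.5},{"dx": 0,"dy": -2,"dz": 0,"wx": 0,"wy": 0,"wz": 0,"grip": 0.5},{"dx": 0,"dy": -3,"dz": 0,"wx": 0,"wy": 0,"wz": 0,"grip": 0.5},{"dx": 0,"dy": -4,"dz": 0,"wx": 0,"wy": 0,"wz": 0,"grip": 0.5},{"dx": 0,"dy": -5,"dz": 0,"wx": 0,"wy": 0,"wz": 0,"grip": 0.5},{"dx": 0,"dy": -6,"dz": 0,"wx": 0,"wy": 0,"wz": 0,"grip": 0.5},{"dx": 0,"dy": -6.6,"dz": 0,"wx": 0,"wy": 0,"wz": 0,"grip": 0.5},{"dx": 0,"dy": -6.95,"dz": 0,"wx": 0,"wy": 0,"wz": 0,"grip": 0.5},{"dx": 0,"dy": -6.95,"dz": 0,"wx": 0,"wy": 0,"wz": 0,"grip": 0.5}])

```text
clock: 10.85
eef_pos: [0.5878, 0.0235, 0.0572]
tool_rot: [0.646, 0.763, 0.005, 0.003]
ft_force: [10.1, 2.5, -3.8]
grip_width: 0.0142
grasp_force: 58.9
```

arm_command(increments=[{"dx": 0,"dy": 0,"dz": 0,"wx": 0,"wy": 0,"wz": 0,"grip": 0.5},{"dx": 0,"dy": 0,"dz": 0,"wx": 0,"wy": 0,"wz": 0,"grip": 0.5},{"dx": 0,"dy": 0,"dz": 0,"wx": 0,"wy": 0,"wz": 0,"grip": 0.5}])

```text
clock: 11.15
eef_pos: [0.5882, 0.0236, 0.0572]
tool_rot: [0.646, 0.763, 0.005, 0.004]
ft_force: [10.4, 1.9, -3.3]
grip_width: 0.0145
grasp_force: 59.0
```

```bash
python3 - <<'E'
from h import *
o=monitor.get_obs();print(o['eef_pos'],o['grip_width'],o['ft_force'],o['grasp_force'])
yaw=np.radians(9.5);ux=np.array([np.cos(yaw),np.sin(yaw)]);uy=np.array([-ux[1],ux[0]])
for n,c in(('w3','wrist'),('top3','top'),('scene3','scene')):
    snap(c,n)
    p,P=world(n); hsv=cv2.cvtColor(p,cv2.COLOR_RGB2HSV).astype(int); h,s,v=np.moveaxis(hsv,-1,0)
    z=P[...,2]
    q=(P[...,:2]-[.6505,.0333])@np.stack([ux,uy],1)
    reg=(q[...,0]<-30e-3)&(q[...,0]>-.11)
    m=(h>15)&(h<36)&(s>110)&(z>.028)&(z<.042)&reg&(abs(q[...,1]-.089)<.015)
    r=((h<6)|(h>174))&(s>130)&reg&(q[...,1]>.03)&(q[...,1]<.09)&(z>.017)&(z<.04)
    for nm,k in(('clip',m),('ptr',r)):
        Q=q[k]*1000; 
        if len(Q): print(n,nm,len(Q),'px',np.argwhere(k).mean(0)[::-1].round(),'min',Q.min(0).round(1),'max',Q.max(0).round(1),'mean',Q.mean(0).round(1))
E
```

```text
[0.5882398  0.02360045 0.05720076] 0.014450634276024063 [10.42017496  1.9085824  -3.33991506] 58.99328023195267
w3 clip 772 px [260.  83.] min [-74.6  79.1] max [-63.5  97. ] mean [-68.9  87.8]
w3 ptr 856 px [273. 145.] min [-65.1  32.1] max [-59.6  77.3] mean [-62.5  55.2]
top3 clip 11 px [241. 174.] min [-77.7  92.9] max [-66.4  98.1] mean [-72.   95.1]
scene3 clip 39 px [312. 237.] min [-75.6  79. ] max [-62.3  98. ] mean [-68.6  87.8]
scene3 ptr 56 px [298. 244.] min [-67.6  30.8] max [-57.2  78. ] mean [-63.3  53.3]
```

View pics/w3.png

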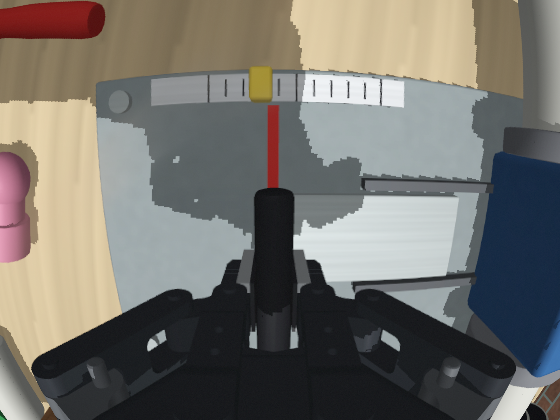

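The pointer (273,145) is still about 6.5 mm short of the clip (260,83) because the arm yields to the spring, so I'll pull that much further.

arm_command(increments=[{"dx": 0,"dy": -0.35,"dz": 0,"wx": 0,"wy": 0,"wz": 0,"grip": 0.5},{"dx": 0,"dy": -0.7,"dz": 0,"wx": 0,"wy": 0,"wz": 0,"grip": 0.5},{"dx": 0,"dy": -0.7,"dz": 0,"wx": 0,"wy": 0,"wz": 0,"grip": 0.5},{"dx": 0,"dy": -0.7,"dz": 0,"wx": 0,"wy": 0,"wz": 0,"grip": 0.5},{"dx": 0,"dy": -0.7,"dz": 0,"wx": 0,"wy": 0,"wz": 0,"grip": 0.5},{"dx": 0,"dy": -0.7,"dz": 0,"wx": 0,"wy": 0,"wz": 0,"grip": 0.5}])

```text
clock: 11.9
eef_pos: [0.5817, 0.0225, 0.0572]
tool_rot: [0.646, 0.763, 0.005, 0.004]
ft_force: [10.4, 1.7, -3.7]
grip_width: 0.0143
grasp_force: 59.1
```

```bash
cat > chk.py <<'E'
from h import *
import sys
t=sys.argv[1]
o=monitor.get_obs();print(o['eef_pos'],o['grip_width'],o['ft_force'],o['grasp_force'])
yaw=np.radians(9.5);ux=np.array([np.cos(yaw),np.sin(yaw)]);uy=np.array([-ux[1],ux[0]])
for n,c in(('w'+t,'wrist'),('scene'+t,'scene')):
    snap(c,n)
    p,P=world(n); hsv=cv2.cvtColor(p,cv2.COLOR_RGB2HSV).astype(int); h,s,v=np.moveaxis(hsv,-1,0)
    z=P[...,2]; q=(P[...,:2]-[.6505,.0333])@np.stack([ux,uy],1)
    reg=(q[...,0]<-30e-3)&(q[...,0]>-.11)
    m=(h>15)&(h<36)&(s>110)&(z>.028)&(z<.042)&reg&(abs(q[...,1]-.089)<.015)
    r=((h<6)|(h>174))&(s>130)&reg&(q[...,1]>.03)&(q[...,1]<.09)&(z>.017)&(z<.04)
    for nm,k in(('clip',m),('ptr',r)):
        Q=q[k]*1000; print(n,nm,len(Q),'min',Q.min(0).round(1),'max',Q.max(0).round(1),'mean',Q.mean(0).round(1))
p,P=world('scene'+t);x,y,z=np.moveaxis(P,-1,0);hsv=cv2.cvtColor(p,cv2.COLOR_RGB2HSV)
k=(hsv[...,1]<70)&(hsv[...,2]>110)&(z>.02)&(z<.07)&(x>.38)&(x<.52)&(y>-.45)&(y<-.26);print('elbow',P[k].min(0).round(3),P[k].max(0).round(3))
E
python3 chk.py 4
```

```text
[0.58166782 0.02253289 0.05719752] 0.014271268455263041 [10.44273616  1.6737857  -3.67876517] 59.069508612155914
w4 clip 785 min [-74.7  79.2] max [-62.9  97.1] mean [-69.1  88. ]
w4 ptr 849 min [-71.8  32.2] max [-66.3  77.2] mean [-69.2  55.2]
scene4 clip 38 min [-75.9  80. ] max [-60.9  97.4] mean [-68.9  88.2]
scene4 ptr 57 min [-75.5  30.1] max [-65.3  76.9] mean [-69.7  54.1]
elbow [ 0.414 -0.396  0.029] [ 0.494 -0.322  0.053]
```

The pointer (-69.2 mm) is level with the clip (-69.1 mm) and held at 59 N, and the elbow is still in the crate. Handing in.

```bash
python3 -c "
from workcell import job
print(job.job_done())"
```

```text
the job is handed in; nothing more can be done
None
```

The white elbow lies released in the crate, and the gripper is holding the handle with the pointer level with the yellow clip to within about 1 mm; I handed the job in at about 12 s, but no verdict came back.

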